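# Shut, pin and hold a stone-gluing clamp

## Task

Set up the gluing clamp: first turn its timer dial until the pointer points at the raised tab on the scale, then swing the front half shut against the rear half, take the pin from its wooden stand and push it fully home down through the aligned holes of both halves. Then let go of the pin and finish while holding: pinch the two shut halves firmly together between the fingers and keep pinching as the program ends. Leave the other things on the surface alone.

Things in the scene. Friction and masses are not known exactly. Their poses are not given: they have to be found in the camera images.
- clamp: gluing clamp, fixed: dark steel base plate 100 (x) x 300 (y) x 12 mm high, origin at the centre of its underside. x points away from the robot, front half to rear half (yaw up to 0.25 rad either way), y from the pin end to the dial end. In its frame: dial axis at (0, +105 mm), hinge axis (0, +45 mm), pin hole (0, -125 mm)
- rear_half: fixed rear half, aluminium; frame as clamp. Bar x +9 to +23 mm, y -100 to +30 mm, 14 to 52 mm above the work surface. At its end a lug, x -23 to +23, y -147 to -103 mm, 12 to 34 mm above the work surface, with the upright rear hole. The body frame does not move
- front_half: swinging front half, aluminium. Origin on the upright hinge axis at the work surface's height; axes parallel to the clamp's when shut. Bar x -23 to -9, y -145 to -15 mm, 14 to 52 mm above the work surface; at its end a lug x -23 to +23, y -192 to -148 mm, 36 to 46 mm above the work surface, with a hole; shut, it lies over the rear lug
- hinge_axis (a point): top of the hinge, on its upright axis, 60 mm above the work surface. The front half opens towards the robot (clockwise from above), starts 0.45 to 0.8 rad open, has a firm stop when shut, and stays where it is left (about 1 N at its end moves it; no spring)
- push_point (a point): point on the front half's outer upright face, 44 mm above the work surface and 135 mm along the bar from the hinge: push here to swing it shut
- pinch_point (a point): middle between the two shut halves, 44 mm above the work surface: pinch here from above, closing along the clamp's x; the bars measure 46 mm over their outer faces (23 mm either side). Two thin stone slices stand here on edge between the halves, fixed: clamp x -8 to +8, y -73 to -7 mm, top 63 mm above the work surface
- front_hole (a point): centre of the hole (15 mm wide) in the front half's lug, at its upper mouth, 46 mm above the work surface
- rear_hole (a point): centre of the hole (13 mm wide, 22 mm deep) in the rear half's lug, at its upper mouth, 34 mm above the work surface, z up. With the front half shut the front hole lies straight above it
- dial_grip (a point): on the upright axis of the timer dial, 46 mm above the work surface: grip here. Black knob with an upright grip bar 44 mm long, 12 mm wide, 22 to 52 mm above the work surface, lying along the line from axis to pointer, on a skirt of 22 mm radius. Turns both ways with light friction (0.03 N m), stays where it is left
- pointer_tip (a point): tip of the pointer nose low on one end of the dial's bar, 34 mm from the dial axis (a short line on top of the bar is at the same end)
- mark (a point): inner edge of the raised tab, the only one on the round scale under the dial (steel, 5 mm wide, 8 mm high, 35 to 43 mm from the dial axis): 34 mm from the axis, where the pointer tip must come. The pointer starts 0.45 to 1.45 rad short of it; the short way is counter-clockwise from above
- pin_stand: wooden block 56 x 56 x 40 mm high, fixed on the work surface, origin at the centre of its underside; a hole in the middle of its top holds the pin
- pin: loose steel pin, about 80 g, upright in its stand; origin at its lower tip, z to its head. Shaft 10 mm thick, tip tapered, 30 mm up to a collar (22 mm wide, 4 high), then a round grip 16 mm thick, 32 long; 66 mm in all. Home in the clamp, the collar rests on the front lug 46 mm above the work surface, the tip 18 mm below the rear hole's mouth
- pin_tip (a point): lower tip of the pin
- pin_grip (a point): point on the pin's axis 57 mm above its tip, where to grip it
- tape_roll: bystander, to be left alone: roll of masking tape lying flat, 100 mm across, 24 high; origin at the centre of its underside
- wrench: bystander, to be left alone: flat steel wrench, 35x137x6 mm; origin at the centre of its underside
- dop_stick: bystander, to be left alone: wooden stick with a stone on its end, 18x122x18 mm; origin at the centre of its underside
- driver: bystander, to be left alone: screwdriver lying flat, 24x178x25 mm; origin at the centre of its underside
- oil_bottle: bystander, to be left alone: small upright bottle, 42 mm across, 92 high, behind the clamp; origin at the centre of its underside
- tweezers: bystander, to be left alone: steel tweezers, 16x124x9 mm; origin at the centre of its underside
- rough_slab: bystander, to be left alone: broken piece of stone, 45x98x27 mm; origin at the centre of its underside
Things that resemble listed ones, but are neither listed nor needed, are in the scene too. There is more than one size of the pin; the job needs the smallest.

How it is judged (in metres and radians):
On the way, in this order (a step that is already met when the one before it is completed fails the run):
1. the dial's pointer is turned to the raised tab (horizontal distance between pointer_tip and mark below 0.004 m), for 0.2 s.
2. the front half is swung shut, so that the holes line up (horizontal distance between pointer_tip and mark below 0.004 m and horizontal distance between front_hole and rear_hole below 0.004 m), for 0.2 s.
3. the pin is pushed fully home through both holes (all of step 2 and horizontal distance between pin_tip and rear_hole below 0.004 m and z of pin_tip in the frame of rear_hole below -0.015 m and angle between pin's own z axis and vertical below 0.15 rad), for 0.2 s.
At the end, for the whole second after the job is handed in: Pointer within 4 mm of the mark; the halves' holes in line within 4 mm; pin upright (0.15 rad), its tip within 4 mm of the hole's axis and 15 mm or more below the rear hole's mouth; fingers off the pin, pinching the halves together with more than 5 N on each (all of step 3 and contact force between the fingers and front_half above 5 N and contact force between the fingers and rear_half above 5 N and contact force between the fingers and pin below 0.5 N); the arm keeps its last pose, push and grip.
It fails at once if a bystander is moved by more than 3 cm (distance of any of tape_roll, wrench, dop_stick, driver, oil_bottle, tweezers, rough_slab from where it was at the start of the episode above 0.03 m).
It also fails if it takes over 72 s, if anything falls off the work surface, if the arm or the gripper's body presses on something with over 40 N, if the wrist force passes 120 N, or if a joint passes its speed limit or range.

## Robot

A 7-joint arm with a two-finger parallel gripper is mounted at the origin on a cart in front of the work surface, level with it; the furniture and walls round the work are solid. World frame = base frame: x ahead of the robot, y to its left, z up, the work surface at z = 0. Lengths are in mm, angles in rad, forces in N, time in s.
With the tool pointing down it reaches from about 425 to 950 mm from the base axis. Payload 4.7 kg.
Tool frame: the origin (TCP) lies between the finger pads; the fingertips stand r.tcp_to_tips ahead of it and the grasp point (between the pads) lies 5 mm behind it (r.tcp_to_tips is the distance from the TCP to the fingertips, in mm); z points along the fingers, y is the line along which they close (so a half turn about z gives the same grasp; the last joint's range is limited). The gripper opens to 85 mm and grips with 20 to 120 N. Pads are 22 mm wide; open, the fingers measure 114 mm over their backs; the gripper's body (76 mm by 85 mm) begins 54 mm behind the grasp point. The pads swing forward as they close: fully open they stand 13 mm farther back than shut.
Start: joints at [1.237, 0.469, -0.049, 1.532, 0.024, 1.141, -0.082], TCP at [202.615, -643.89, 245.335] pointing down, gripper open.
Joint ranges: [-2.59, 2.59], [-0.33, 1.99], [-1.39, 1.29], [0.1, 2.45], [-1.04, 4.18], [0.21, 1.99], [-2.66, 2.66]. Speed limits (rad/s): [2.57, 2.57, 3.14, 3.14, 3.14, 3.14, 3.14].

## Interface

Orientations are given as a unit quaternion [w, x, y, z].
In Python, from rig import r gives the robot as it stands.
- The arm moves only by the tool carry_out, never from a script. Its argument "deltas" is a list of rows, each a list of 7 numbers: the shift along the tool's x, y, z in m, then the turn, a rotation vector about the tool's x, y, z in degrees, then the opening, from -1 (shut) to 1 (fully open). A call has 1 to 5 rows; each row shifts and turns the commanded pose from where the row before left it, along the tool's axes as they then stand; what a row does not reach is not made up. A row lasts 1/12 s, in which the tool goes at most 41.7 mm and 7.16 degrees, less where a joint would pass 70% of its speed; a pose out of reach is approached as far as the arm can. A call with a gripper value outside its range is refused whole. The fingers move at their own pace and stop on an object; the grip force is fixed at half the most. Time passes only in rows, so rows that do not move let the fingers close. It gives the time, the measured TCP pose, the force, the opening and the grip force at its end, in the units of the state.
- r.sense(): the state, without advancing time (a new reading comes with each control period).
- r.snapshot(name): name is "side" or "top"; returns a dict with "pixels" (400x640x3 uint8, blue, green, red), "depth" (400x640 float32, mm along the optical axis (not along the pixel's ray), 0 where there is no reading), "K" (3x3 intrinsics, pixels), "distortion" ([k1, k2, p1, p2, k3] as OpenCV has them; the pictures are not rectified), "extrinsics" (4x4, takes a point from world to camera coordinates). Camera axes: x right, y down, z forward; pixel columns grow to the right and rows downward; lengths in mm; the calibration is good to about 2 mm. A picture is of the moment at which its call begins.
- r.job_done(): hands the job in; it is judged then, once.
The state is a dict: "t": time; "q": joint angles; "qvel": joint speeds; "joint_efforts": joint torques, N m; "ee_pos": TCP position; "tool_rot": TCP orientation; "ft_force": force on the tool from outside, world axes, zero at the start; "torque": the same for the moment, N m; "gripper_width": finger opening in mm; "finger_force": force on a finger pad.
Only numpy, scipy, OpenCV 4.12 (cv2) and the standard library are available. Lean on these libraries where they do the work, as an engineer would, in place of code of your own. Each camera call takes 0.05 s, during which the arm holds its last target. There are 200 camera calls.

## Working session

There is one attempt and no reset: what is moved stays moved. The work goes in short steps, Python scripts to look and compute and a tool call to move; the robot and the scene stay as the last step left them, time stands still between calls to the robot, and variables do not carry over. Pictures are saved under pics/ and viewed, at most 10 in all, crops included, and the job is handed in when it is done.

Besides the shell and the picture viewer there is one more tool, called after ">>>" as a command line: name --pt "numbers of a row" for each row, then --argument value for the rest. carry_out: Moves the arm, as the interface text tells. Its arguments: {"type":"object","properties":{"deltas":{"type":"array","items":{"type":"array","items":{"type":"number"}}}},"required":["deltas"]}

```bash
mkdir -p pics; python3 - <<'E'
from rig import r
import cv2,pickle
s=r.sense(); print(s, r.tcp_to_tips)
for n in("top","side"):
    d=r.snapshot(n); cv2.imwrite(f"pics/{n}0.png",d["pixels"]); pickle.dump(d,open(f"{n}0.pkl","wb")); print(n,d["K"],d["distortion"],d["extrinsics"])
E
```

```text
{'t': 0.0, 'q': array([ 1.23708699,  0.4694459 , -0.04858995,  1.5336832 ,  0.02410743,
        1.14101124, -0.08228208]), 'qvel': array([-1.07223423e-03,  3.79497904e-06,  3.28408865e-04, -4.94000080e-04,
       -3.73314618e-04,  1.96532744e-03,  1.08640354e-03]), 'joint_efforts': array([-1.33747972e-04, -5.10307825e+01, -4.67135722e-02, -2.37707680e+01,
        1.06231280e-02,  7.65467354e-03,  1.82941747e-06]), 'ee_pos': array([ 202.41460529, -643.35301085,  244.26291771]), 'tool_rot': array([-9.62491759e-04,  9.88404754e-01,  1.51838997e-01, -1.89046579e-04]), 'ft_force': array([ 0.29282064,  0.20725809, -0.20266393]), 'torque': array([-0.01112831, -0.03509986,  0.04701409]), 'finger_force': 0.0, 'gripper_width': 85.185667341845} 14.0
top [[471.48162234   0.         307.79290002]
 [  0.         471.48162234 206.05666208]
 [  0.           0.           1.        ]] [-0.05255192  0.          0.          0.          0.        ] [[ 2.09263809e-02 -9.98152560e-01  5.70399277e-02  3.26719886e+01]
 [-9.85260721e-01 -3.02770375e-02 -1.68358581e-01  5.75049238e+02]
 [ 1.69774549e-01 -5.26760645e-02 -9.84074100e-01  1.28212185e+03]
 [ 0.00000000e+00  0.00000000e+00  0.00000000e+00  1.00000000e+00]]
side [[393.92020349   0.         315.15152652]
 [  0.         393.92020349 192.44054767]
 [  0.           0.           1.        ]] [-0.01555866  0.          0.          0.          0.        ] [[ 7.20038728e-01 -6.93796971e-01  1.37837902e-02 -3.85690149e+02]
 [-2.99832013e-01 -3.28963335e-01 -8.95479697e-01  2.41067542e+02]
 [ 6.25815463e-01  6.40647241e-01 -4.44888884e-01  6.41510109e+02]
 [ 0.00000000e+00  0.00000000e+00  0.00000000e+00  1.00000000e+00]]
```

View pics/top0.png

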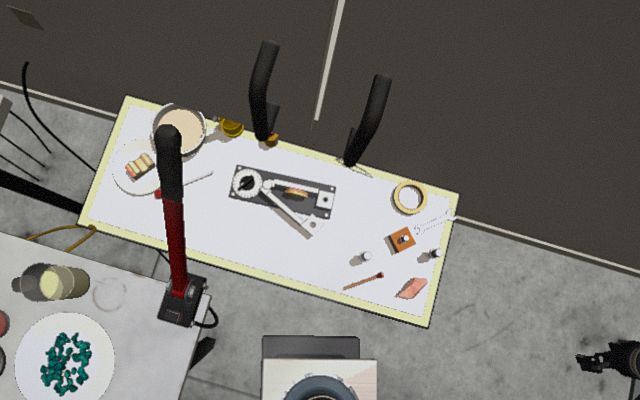

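View pics/side0.png

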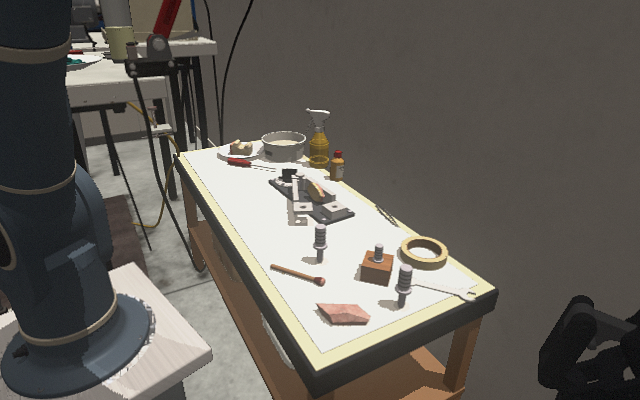

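The top view shows the clamp at about (285,195), with the dial at (246,184) and the open front bar running to (312,225). The stand with its pin is at (402,239). There are three pin-like things: A in the wooden stand at (402,239), B at (365,256) and C at (435,253), both of which look bigger. I'll confirm this in an enlarged crop.

```bash
cat > h.py <<'E'
import numpy as np,cv2,pickle
from rig import r
def ray(d,uv):
    p=cv2.undistortPoints(np.array(uv,float).reshape(-1,1,2),d["K"],np.array(d["distortion"])).reshape(-1,2)
    E=d["extrinsics"];R=E[:3,:3];c=-R.T@E[:3,3]
    return c,np.c_[p,np.ones(len(p))]@R
def atz(d,uv,z):
    c,v=ray(d,uv); return c+v*((np.broadcast_to(z,len(v))-c[2])/v[:,2])[:,None]
def cloud(d):
    h,w=d["depth"].shape;u=np.stack(np.meshgrid(np.arange(w),np.arange(h)),-1).reshape(-1,2)
    c,v=ray(d,u);return (c+v*d["depth"].reshape(-1,1)).reshape(h,w,3)
def proj(d,P):
    E=d["extrinsics"];return cv2.projectPoints(np.array(P,float).reshape(-1,3),cv2.Rodrigues(E[:3,:3])[0],E[:3,3],d["K"],np.array(d["distortion"]))[0].reshape(-1,2)
def load(n): return pickle.load(open(n+".pkl","rb"))
def crop(d,x0,y0,x1,y1,k,name):
    cv2.imwrite("pics/"+name,cv2.resize(d["pixels"][y0:y1,x0:x1],None,fx=k,fy=k,interpolation=cv2.INTER_CUBIC))
E
python3 - <<'E'
from h import *
t=load("top0");s=load("side0");C=cloud(t)
a=cv2.resize(t["pixels"][158:246,222:342],None,fx=6.6,fy=6.6,interpolation=cv2.INTER_CUBIC)
cv2.imwrite("pics/c1.png",a)
a=cv2.resize(s["pixels"][215:325,260:480],None,fx=3.4,fy=3.4,interpolation=cv2.INTER_CUBIC)
cv2.imwrite("pics/c2.png",a)
for u,v in[(246,184),(325,199),(312,225),(402,239),(403,238),(365,256),(435,253),(263,60),(265,130),(375,120),(352,155),(270,140),(232,127)]: print((u,v),C[v,u].round())
E
```

```text
(246, 184) [633. 224.  40.]
(325, 199) [602.  -4.  13.]
(312, 225) [527.  32.   1.]
(402, 239) [ 486. -218.   61.]
(403, 238) [ 489. -219.   66.]
(365, 256) [ 434. -108.   91.]
(435, 253) [ 447. -303.   85.]
(263, 60) [ 478.  132. 1101.]
(265, 130) [ 458.  132. 1035.]
(375, 120) [ 446.   65. 1096.]
(352, 155) [ 439.   71. 1044.]
(270, 140) [757. 160.  69.]
(232, 127) [785. 267.  87.]
```

View pics/c1.png

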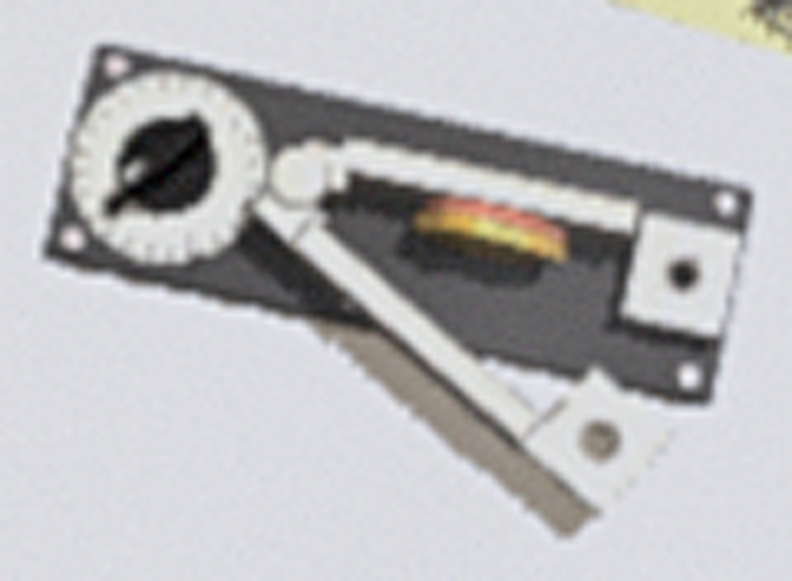

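View pics/c2.png

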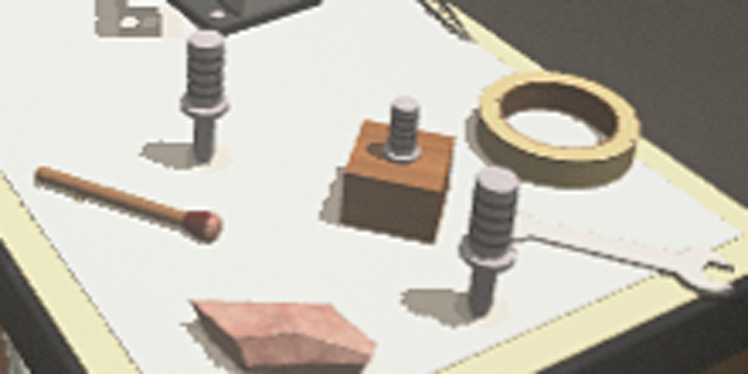

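Crop 1: the pointer nose is at the lower left of the dial (crop 110,210), the rear hole at (683,273), the front hole at (600,438) and the hinge at (305,175). Crop 2: the pin in the stand is clearly smaller than the two standing pins B and C, so it's the right one. Next I'll fit the clamp frame and zoom in on the dial.

```bash
python3 - <<'E'
from h import *
from scipy.optimize import least_squares
t=load("top0");s=load("side0")
un=lambda p:(np.array(p,float)+.5)/6.6-.5+[222,158]
pix=un([(100,45),(750,190),(710,402),(45,258),(683,273)])
loc=np.array([(50,150,12),(50,-150,12),(-50,-150,12),(-50,150,12),(0,-125,34)],float)
def W(p,L):
    c,s_=np.cos(p[2]),np.sin(p[2]);L=np.atleast_2d(np.array(L,float));return np.c_[p[0]+c*L[:,0]-s_*L[:,1],p[1]+s_*L[:,0]+c*L[:,1],L[:,2]]
f=least_squares(lambda p:(proj(t,W(p,loc))-pix).ravel(),[610,100,0])
p=f.x;print("clamp",p.round(3),f.fun.reshape(-1,2).round(2).tolist())
h=W(p,(0,45,60))[0];fh=atz(t,un([(600,438)]),46)[0];rh=W(p,(0,-125,34))[0]
print("hinge",h,"pix err",proj(t,h)-un([(305,175)]))
print("front hole",fh,"r",np.hypot(*(fh-h)[:2]),"open",np.arctan2(*(rh-h)[[1,0]])-np.arctan2(*(fh-h)[[1,0]]))
print("rearhole",rh,"dial",W(p,(0,105,46)))
ps=atz(t,un([(110,210)]),20)[0];d=W(p,(0,105,20))[0];print("pointer",ps-d,np.degrees(np.arctan2(*(ps-d)[[1,0]])))
C=cloud(t);print("side proj dial",proj(s,W(p,(0,105,30))),"rearhole",proj(s,rh))
np.save("clamp.npy",p)
def big(d,c,w,hh,k):
    x,y=int(c[0]),int(c[1]);return cv2.resize(d["pixels"][y-hh:y+hh,x-w:x+w],None,fx=k,fy=k,interpolation=cv2.INTER_CUBIC)
a=big(t,proj(t,W(p,(0,105,20)))[0],19,19,15);b=big(s,proj(s,W(p,(0,105,20)))[0],22,38,7.5)
print(proj(t,W(p,(0,105,20)))[0],proj(s,W(p,(0,105,20)))[0])
o=np.zeros((570,900,3),np.uint8)[:,:];o=np.zeros((570,a.shape[1]*1+b.shape[1]//2*2,3),np.uint8)
b=big(s,proj(s,W(p,(0,105,20)))[0],15,19,7.5*2)[:570,:]
o=np.hstack([a,b]);print(o.shape);cv2.imwrite("pics/dial.png",cv2.resize(o,None,fx=.75,fy=.75) )
# pin stand
for n,d in(("top",t),("side",s)):pass
print("pinhead side ray",atz(s,[( (404+.5)/3.4-.5+260,(101+.5)/3.4-.5+215)],76),"top",atz(t,[(402.5,238.0)],76))
E
```

```text
clamp [ 6.21382e+02  1.20239e+02 -1.88000e-01] [[-0.75, -0.43], [0.97, -0.42], [0.25, 0.47], [-0.53, 0.12], [0.08, 0.19]]
hinge [629.77359001 164.44983039  60.        ] pix err [[-0.9633439   0.38092702]]
front hole [523.79857485  33.14104957  46.        ] r 168.738554447848 open 0.49146560829697306
rearhole [598.07337253  -2.56842074  34.        ] dial [[640.96190206 223.39744844  46.        ]]
pointer [-19.67088438  23.98231698   0.        ] 129.35944366776582
side proj dial [[288.69415869 175.14962644]] rearhole [[333.76041728 205.11470875]]
[246.89964721 182.98376784] [288.74777998 178.21192388]
(570, 1020, 3)
pinhead side ray [[ 487.63656583 -226.34219839   76.        ]] top [[ 487.57301981 -215.232616     76.        ]]
```

View pics/dial.png

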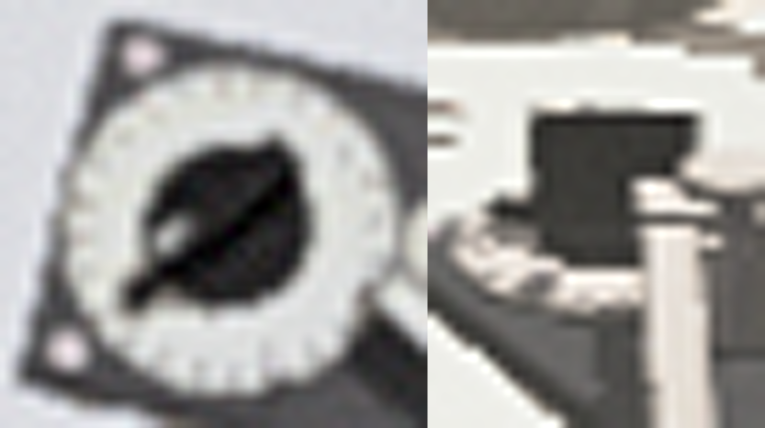

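The pointer nose is at dial-crop (135,300), but the tab doesn't stand out on the pale scale. There is a dark patch at (540,285) in the side crop, so I'll unwrap the scale from both cameras.

```bash
python3 - <<'E'
from h import *
t=load("top0");s=load("side0");p=np.load("clamp.npy")
C=cloud(t);D=np.array([640.96,223.4])
rr=np.hypot(C[...,0]-D[0],C[...,1]-D[1]);print("ring z",np.percentile(C[...,2][(rr>30)&(rr<40)],[5,25,50,75,95]))
print("patch",atz(s,[(283.0,184.3)]*2,[16,24])-np.r_[D,0])
th=np.radians(np.arange(90,270,1.0))
out=[]
for d in(t,s):
    for z in(16,24):
        R=np.arange(46,26,-.5)
        P=np.stack([D[0]+R[:,None]*np.cos(th),D[1]+R[:,None]*np.sin(th),np.full((len(R),len(th)),z)],-1)
        m=proj(d,P).reshape(len(R),len(th),2).astype(np.float32)
        g=cv2.remap(d["pixels"],m[...,0],m[...,1],cv2.INTER_CUBIC)
        out.append(cv2.resize(g,None,fx=4.4,fy=3.4));out.append(np.zeros((8,792,3),np.uint8))
o=np.vstack(out);print(o.shape);cv2.imwrite("pics/polar.png",o)
E
```

```text
ring z [10.82348396 13.80010828 15.93849258 17.89198451 20.73073962]
patch [[-34.61349899 -14.69831708  16.        ]
 [-45.34057316 -27.87387802  24.        ]]
(576, 792, 3)
```

View pics/polar.png

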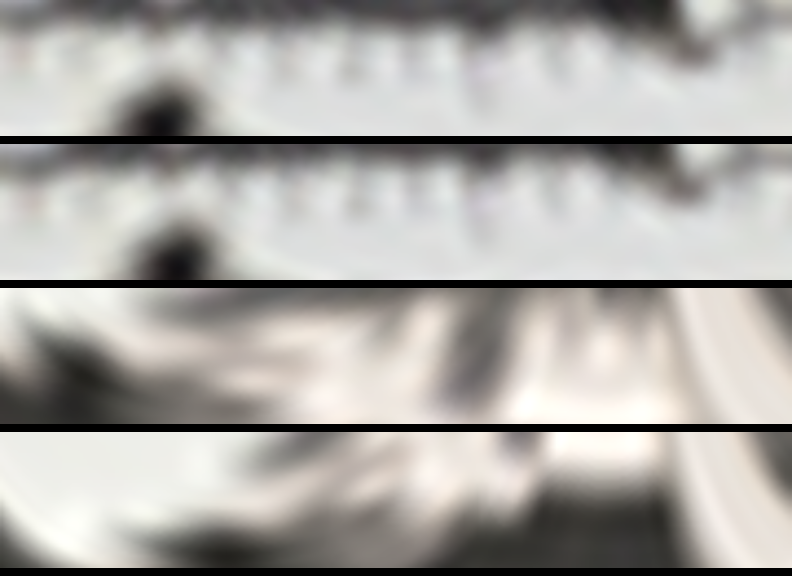

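In the unwrapped scale, the tab shows as a dark/pink notch at polar column about 485 in the top view, and as its shaded face at column about 470 in the side view. That puts it near 200° world, with the pointer near 129°, which fits a counter-clockwise turn of about 1.25 rad. I'll triangulate the nose and the stand, then move.

```bash
cat >> h.py <<'E'
def tri(obs):
    A=[];b=[]
    for d,uv in obs:
        c,v=ray(d,[uv]);v=v[0]/np.linalg.norm(v[0]);M=np.eye(3)-np.outer(v,v);A.append(M);b.append(M@c)
    A=np.vstack(A);b=np.hstack(b);x=np.linalg.lstsq(A,b,rcond=None)[0];return x,np.linalg.norm(A@x-b)
def go(x,y,z,yaw):
    "delta in tool axes from the present pose to TCP (x,y,z), tool x at world angle yaw (deg), pointing down"
    from scipy.spatial.transform import Rotation as Ro
    s=r.sense();q=s["tool_rot"];R=Ro.from_quat([q[1],q[2],q[3],q[0]]).as_matrix()
    a=np.radians(yaw);T=np.c_[[np.cos(a),np.sin(a),0],[np.sin(a),-np.cos(a),0],[0,0,-1]]
    dl=np.array([x,y,z])-s["ee_pos"]
    print("now",s["ee_pos"].round(1),"yaw",np.degrees(np.arctan2(R[1,0],R[0,0])).round(2),"F",s["ft_force"].round(1),"w",round(s["gripper_width"],1),"t",round(s["t"],2))
    print("shift first, now-axes",(R.T@dl).round(1),"| after turn axes",(T.T@dl).round(1),"| turn",np.degrees(Ro.from_matrix(R.T@T).as_rotvec()).round(2))
E
python3 - <<'E'
from h import *
from scipy.optimize import minimize
t=load("top0");s=load("side0");C=cloud(t)
for u,v in[(170,140),(172,200),(178,260)]:print("lamp",C[v,u].round())
print("nose",tri([(t,(227+(135+.4)/11.25-.5,163+(300+.4)/11.25-.5)),(s,(273+(500-427)/11.25-.5,159+205/11.25-.5))]))
ms=[]
for d,(x0,y0,x1,y1) in((t,(375,215,430,265)),(s,(350,240,400,295))):
    hsv=cv2.cvtColor(d["pixels"],cv2.COLOR_BGR2HSV);m=((hsv[...,0]<16)&(hsv[...,1]>100)&(hsv[...,2]>50)).astype(np.uint8)
    k=np.zeros_like(m);k[y0:y1,x0:x1]=m[y0:y1,x0:x1];k=cv2.morphologyEx(k,cv2.MORPH_OPEN,np.ones((3,3)))
    pts=cv2.findNonZero(k);h=cv2.convexHull(pts);o=np.zeros((400*4,640*4),np.uint8);cv2.fillConvexPoly(o,(h*4+2).astype(int),1);ms.append(o);print(len(pts))
def cost(p):
    c=0
    a=p[2];R=np.array([[np.cos(a),-np.sin(a)],[np.sin(a),np.cos(a)]])
    B=np.array([[*(R@[i,j]+p[:2]),z] for i in(-28,28) for j in(-28,28) for z in(0,40)])
    for d,m in zip((t,s),ms):
        o=np.zeros_like(m);cv2.fillConvexPoly(o,cv2.convexHull((proj(d,B)*4+2).astype(np.float32)).astype(int),1)
        c+=(o^m).sum()/m.sum()
    return c
b=min((minimize(cost,[487,-220,a],method="Nelder-Mead",options=dict(initial_simplex=[[487,-220,a],[495,-220,a],[487,-212,a],[487,-220,a+.3]])) for a in(-.4,0,.4)),key=lambda f:f.fun);print("stand",b.x,b.fun)
# pin head top & top px
P=np.array([[*b.x[:2],76],[*b.x[:2],40]]);print(proj(t,P),proj(s,P))
x0,y0=proj(t,P[0])[0].astype(int)
print(t["pixels"][y0-5:y0+7,x0-6:x0+7].max(-1)-t["pixels"][y0-5:y0+7,x0-6:x0+7].min(-1))
crop(t,380,218,425,263,12,"st.png")
go(641,223.4,200,129)
E
```

```text
lamp [520. 257. 801.]
lamp [464. 273. 699.]
lamp [389. 292. 546.]
nose (array([621.56050964, 246.04382455,  23.13124303]), np.float64(0.5473177654034755))
305
338
stand [ 490.34362904 -226.16744362    0.55661759] 1.3382084152631784
[[406.37007926 237.10296942]
 [403.05084175 238.41567203]] [[379.25665824 243.78637393]
 [377.6913273  258.88103159]]
[[122 120 125 127 130 127 126 120 126 100  15  14   9]
 [122 134 133 128 128 123 119 125 130 128  71  14  12]
 [128 126 110 118 121 106  94 113 138 141 112  13  12]
 [115  75  30  37  45  20   6  43 121 146 138  69  17]
 [ 57  34   6   5  14  18  18   8  69 134 145 116  17]
 [ 10   2   4   7  13   8   8  16   7 114 153 140  84]
 [  3   5   2   3  13  10  10  16  21 105 145 146 128]
 [  8   3   3   2   6  12  12  20  13 123 144 135 132]
 [  7   4   5   5   7   8  12   7  78 135 133 133 131]
 [ 17   7   6   6   3  11  29  87 133 129 132 129 128]
 [ 45  20  20  23  42  49 102 135 134 127 129 129 127]
 [ 72 103  95  81 100 117 129 129 121 125 131 136 135]]
now [ 202.5 -643.4  244.3] yaw 17.46 F [-0.2 -0.1  0. ] w 85.1 t 0.1
shift first, now-axes [ 678.5 -695.2   45.5] | after turn axes [397.7 886.3  44.3] | turn [-7.0000e-02 -1.0000e-01 -1.1154e+02]
```

>>> carry_out --pt "0 0 0 0 0 -7 0.3" --pt "0 0 0 0 0 -7 0.3" --pt "0 0 0 0 0 -7 0.3" --pt "0 0 0 0 0 -7 0.3" --pt "0 0 0 0 0 -7 0.3"

```text
t: 0.52
ee_pos: [202.5, -643.6, 244.7]
tool_rot: [-0.001, 0.896, 0.445, 0.0]
ft_force: [-0.2, -0.2, -0.3]
gripper_width: 55.8
finger_force: 0.0
```

>>> carry_out --pt "0 0 0 0 0 -7 0.3" --pt "0 0 0 0 0 -7 0.3" --pt "0 0 0 0 0 -7 0.3" --pt "0 0 0 0 0 -7 0.3" --pt "0 0 0 0 0 -7 0.3"

```text
t: 0.93
ee_pos: [202.4, -643.6, 244.7]
tool_rot: [-0.001, 0.721, 0.693, 0.0]
ft_force: [-0.2, -0.7, 0.1]
gripper_width: 55.7
finger_force: 0.0
```

>>> carry_out --pt "0 0 0 0 0 -7 0.3" --pt "0 0 0 0 0 -7 0.3" --pt "0 0 0 0 0 -7 0.3" --pt "0 0 0 0 0 -7 0.3" --pt "0 0 0 0 0 -7 0.3"

```text
t: 1.35
ee_pos: [202.3, -643.6, 244.7]
tool_rot: [-0.0, 0.479, 0.878, 0.0]
ft_force: [0.6, 0.4, 0.6]
gripper_width: 55.7
finger_force: 0.0
```

```bash
python3 - <<'E'
from h import *
go(641,223.4,200,129); print(r.sense()["q"].round(2))
t=load("top0");s=load("side0")
for n,d,b in(("top",t,(375,215,430,265)),("side",s,(350,240,400,295))):
    hsv=cv2.cvtColor(d["pixels"],cv2.COLOR_BGR2HSV);m=((hsv[...,0]<18)&(hsv[...,1]>100)&(hsv[...,2]>50)).astype(np.uint8)
    x0,y0,x1,y1=b;k=m[y0:y1,x0:x1];n_,l,st,ce=cv2.connectedComponentsWithStats(k);print(n,st[1:][st[1:,4]>30]+[x0,y0,0,0,0])
    i=1+st[1:,4].argmax();h=cv2.approxPolyDP(cv2.convexHull(cv2.findNonZero((l==i).astype(np.uint8))),1.5,True);print((h.reshape(-1,2)+[x0,y0]).tolist())
E
```

```text
now [ 202.3 -643.6  244.7] yaw 122.81 F [0.6 0.4 0.6] w 55.7 t 1.35
shift first, now-axes [491.  838.4  45.4] | after turn axes [397.7 886.5  44.7] | turn [ 0.02 -0.06 -6.19]
[ 1.5   0.51 -0.44  1.52  0.23  1.17  1.59]
top [[390 227  26  25 317]]
[[415, 243], [396, 251], [390, 235], [406, 227]]
side [[362 251  31  21 340]]
[[392, 255], [389, 271], [362, 265], [367, 251]]
```

>>> carry_out --pt "0 0 0 0 0 -6.2 0.3" --pt "0.0166 0.0369 0 0 0 0 0.3" --pt "0.0166 0.0369 0 0 0 0 0.3" --pt "0.0166 0.0369 0 0 0 0 0.3" --pt "0.0166 0.0369 0 0 0 0 0.3"

```text
t: 1.77
ee_pos: [276.6, -498.0, 244.7]
tool_rot: [-0.0, 0.434, 0.901, 0.0]
ft_force: [0.6, -0.1, 0.9]
gripper_width: 55.7
finger_force: 0.0
```

>>> carry_out --pt "0.0166 0.0369 0 0 0 0 0.3" --pt "0.0166 0.0369 0 0 0 0 0.3" --pt "0.0166 0.0369 0 0 0 0 0.3" --pt "0.0166 0.0369 0 0 0 0 0.3" --pt "0.0166 0.0369 0 0 0 0 0.3"

```text
t: 2.18
ee_pos: [368.8, -317.8, 245.2]
tool_rot: [-0.0, 0.433, 0.901, -0.0]
ft_force: [1.0, -0.5, 0.1]
gripper_width: 55.6
finger_force: 0.0
```

>>> carry_out --pt "0.0166 0.0369 0 0 0 0 0.3" --pt "0.0166 0.0369 0 0 0 0 0.3" --pt "0.0166 0.0369 0 0 0 0 0.3" --pt "0.0166 0.0369 0 0 0 0 0.3" --pt "0.0166 0.0369 0 0 0 0 0.3"

```text
t: 2.6
ee_pos: [460.9, -137.9, 245.2]
tool_rot: [0.0, 0.433, 0.901, -0.0]
ft_force: [1.2, -0.9, -0.6]
gripper_width: 55.9
finger_force: 0.0
```

```bash
python3 - <<'E'
from h import *
from scipy.optimize import minimize
go(641,223.4,150,129); print(r.sense()["q"].round(2))
t=load("top0");s=load("side0")
hulls=[[[415, 243], [396, 251], [390, 235], [406, 227]],[[392, 255], [389, 271], [362, 265], [367, 251]]]
ms=[]
for h in hulls:
    o=np.zeros((1600,2560),np.uint8);h=np.array(h)
    cv2.fillConvexPoly(o,cv2.convexHull(np.vstack([h*4+i for i in([0,0],[3,0],[0,3],[3,3])]).astype(np.int32)),1);ms.append(o)
def cost(p):
    c=0;a=p[2];R=np.array([[np.cos(a),-np.sin(a)],[np.sin(a),np.cos(a)]])
    B=np.array([[*(R@[i,j]+p[:2]),z] for i in(-28,28) for j in(-28,28) for z in(0,40)])
    for d,m in zip((t,s),ms):
        o=np.zeros_like(m);cv2.fillConvexPoly(o,cv2.convexHull((proj(d,B)*4+2).astype(np.int32)),1)
        c+=float((o!=m).sum())/m.sum()
    return c
for a in(-.3,.1,.5):
    b=minimize(cost,[487,-220,a],method="Nelder-Mead",options=dict(initial_simplex=[[487,-220,a],[495,-220,a],[487,-212,a],[487,-220,a+.3]]));print("stand",b.x,b.fun)
E
```

```text
now [ 460.9 -137.9  245.2] yaw 128.64 F [ 1.2 -0.9 -0.6] w 55.9 t 2.6
shift first, now-axes [169.8 366.3  95. ] | after turn axes [167.5 367.3  95.2] | turn [-0.03  0.02 -0.36]
[ 0.87  0.23 -0.76  1.95  0.18  1.04  0.7 ]
stand [ 490.38856168 -224.70320535    0.5477952 ] 1.3002064206573247
stand [ 490.85328669 -226.02089315    0.55227874] 1.2983186465247578
stand [ 490.0663903  -225.68163929    0.55361271] 1.3004130532455092
```

>>> carry_out --pt "0.0168 0.0367 0 0 0 -0.4 0.3" --pt "0.0168 0.0367 0 0 0 0 0.3" --pt "0.0168 0.0367 0 0 0 0 0.3" --pt "0.0168 0.0367 0 0 0 0 0.3" --pt "0.0168 0.0367 0 0 0 0 0.3"

```text
t: 3.02
ee_pos: [550.9, 42.6, 244.9]
tool_rot: [-0.0, 0.43, 0.903, -0.0]
ft_force: [1.5, -0.8, 0.1]
gripper_width: 56.1
finger_force: 0.0
```

>>> carry_out --pt "0.0168 0.0367 0.005 0 0 0 0.3" --pt "0.0168 0.0367 0.01 0 0 0 0.3" --pt "0.0168 0.0367 0.02 0 0 0 0.3" --pt "0.0168 0.0367 0.02 0 0 0 0.3" --pt "0.0168 0.0367 0.02 0 0 0 0.3"

```text
t: 3.43
ee_pos: [636.6, 215.2, 173.3]
tool_rot: [-0.0, 0.43, 0.903, -0.0]
ft_force: [0.6, -1.0, 0.7]
gripper_width: 55.5
finger_force: 0.0
```

>>> carry_out --pt "0 0 0.01 0 0 0 0" --pt "0 0 0.01 0 0 0 0" --pt "0 0 0 0 0 0 0"

```text
t: 3.68
ee_pos: [634.7, 212.4, 151.7]
tool_rot: [-0.002, 0.43, 0.903, -0.002]
ft_force: [-0.8, -0.6, -0.2]
gripper_width: 43.1
finger_force: 0.0
```

```bash
python3 - <<'E'
from h import *
go(641,223.4,43,129); print(r.sense()["q"].round(2))
for n in("top","side"): pickle.dump(r.snapshot(n),open(n+"1.pkl","wb"))
t=load("top0");s=load("side0")
p=[489,-224,.55]
a=p[2];R=np.array([[np.cos(a),-np.sin(a)],[np.sin(a),np.cos(a)]])
B=np.array([[*(R@[i,j]+p[:2]),z] for i,j in((-28,-28),(-28,28),(28,28),(28,-28)) for z in(0,40)])
for d in(t,s):print(proj(d,B).round(1).tolist())
# gripper in top1: view around
t1=load("top1");crop(t1,205,140,285,215,7,"g1.png")
E
```

```text
now [634.7 212.4 151.7] yaw 129.07 F [-0.8 -0.6 -0.2] w 43.1 t 3.68
shift first, now-axes [  4.5  12.5 108.6] | after turn axes [  4.6  11.9 108.7] | turn [-0.32 -0.05  0.07]
[ 0.09  0.66 -0.72  1.61  0.48  1.07 -0.08]
[[411.8, 243.7], [415.6, 242.4], [395.9, 253.3], [399.3, 252.3], [385.8, 236.8], [388.9, 235.3], [401.8, 227.3], [405.3, 225.5]]
[[387.3, 285.8], [389.3, 269.4], [359.1, 280.9], [360.4, 264.6], [363.1, 264.5], [364.5, 248.8], [389.8, 268.8], [391.7, 253.0]]
```

View pics/st.png

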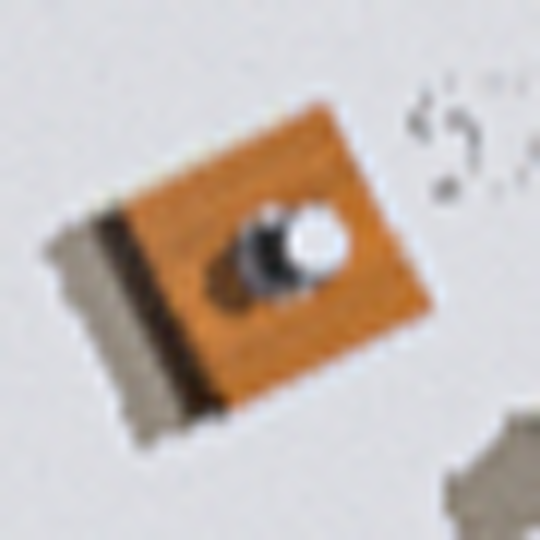

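The stand crop shows the top face corners at crop (325,100), (433,308), (228,408) and (128,210), and the pin head centred at (318,238).

```bash
python3 - <<'E'
from h import *
t=load("top0");s=load("side0");t1=load("top1");s1=load("side1")
u=lambda p:((np.array(p)+.5)/12-.5+[380,218]).tolist()
ct=atz(t,[u(x) for x in((325,100),(433,308),(228,408),(128,210))],40);print("top corners mean",ct.mean(0))
cs=atz(s,[[392, 254.5], [389, 270.5], [361.5, 265], [366.5, 250.5]],40);print("side",cs.mean(0))
print("head top@76",atz(t,[u((318,238))],76),"side",atz(s,[(378.5,244.6)],76),tri([(t,u((318,238))),(s,(378.5,244.6))]))
E
```

```text
top corners mean [ 488.97874701 -225.33592144   40.        ]
side [ 486.95243553 -227.59200556   40.        ]
head top@76 [[ 489.56347191 -225.23139676   76.        ]] side [[ 486.99454851 -226.91361412   76.        ]] (array([ 489.55145948, -225.48987729,   74.19454433]), np.float64(0.421274231857123))
```

>>> carry_out --pt "0.0046 0.012 0.02 0 0 0 0" --pt "0 0 0.02 0 0 0 0" --pt "0 0 0.02 0 0 0 0" --pt "0 0 0 0 0 0 0"

```text
t: 4.12
ee_pos: [641.2, 221.6, 92.2]
tool_rot: [-0.001, 0.431, 0.902, -0.003]
ft_force: [-1.5, -1.1, -0.2]
gripper_width: 42.7
finger_force: 0.0
```

View pics/g1.png

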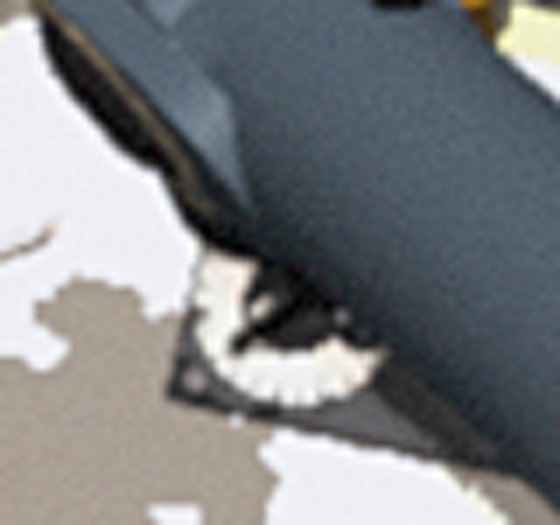

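>>> carry_out --pt "0 0 0.02 0 0 0 0" --pt "0 0 0.02 0 0 0 0" --pt "0 0 0.009 0 0 0 0" --pt "0 0 0 0 0 0 0" --pt "0 0 0 0 0 0 0"

```text
t: 4.53
ee_pos: [643.2, 224.4, 47.1]
tool_rot: [0.001, 0.43, 0.903, 0.0]
ft_force: [-0.2, -0.0, 0.8]
gripper_width: 42.9
finger_force: 0.0
```

>>> carry_out --pt "0 0 0 0 0 0 -0.4" --pt "0 0 0 0 0 0 -0.6" --pt "0 0 0 0 0 0 -1" --pt "0 0 0 0 0 0 -1" --pt "0 0 0 0 0 0 -1"

```text
t: 4.95
ee_pos: [640.7, 223.1, 47.4]
tool_rot: [-0.001, 0.43, 0.903, -0.003]
ft_force: [-6.7, -5.6, 9.4]
gripper_width: 10.5
finger_force: 60.3
```

```bash
python3 - <<'E'
from h import *
go(641,223,43,201)
t=load("top0");s=load("side0")
# nose & tab in dial-frame
D=np.array([640.5,223,0])
n=np.array([621.56,246.04])-D[:2];print("nose ang",np.degrees(np.arctan2(n[1],n[0])),np.hypot(*n))
s1=r.snapshot("side");pickle.dump(s1,open("side2.pkl","wb"))
a=s["pixels"][159:197,266:311];b=s1["pixels"][159:197,266:311]
cv2.imwrite("pics/cmp.png",np.vstack([cv2.resize(i,None,fx=7.8,fy=7.8,interpolation=cv2.INTER_CUBIC) for i in(a,b)]))
E
```

```text
now [640.7 223.1  47.4] yaw 129.03 F [-6.7 -5.6  9.4] w 10.5 t 4.95
shift first, now-axes [-0.2  0.2  4.4] | after turn axes [-0.2 -0.2  4.4] | turn [ -0.35  -0.14 -71.97]
nose ang 129.42186679146474 29.82557962554964
```

>>> carry_out --pt "0 0 0 0 0 -6 -1" --pt "0 0 0 0 0 -6 -1" --pt "0 0 0 0 0 -6 -1" --pt "0 0 0 0 0 -6 -1" --pt "0 0 0 0 0 -6 -1"

```text
t: 5.42
ee_pos: [640.4, 222.7, 47.4]
tool_rot: [-0.002, 0.18, 0.984, -0.003]
ft_force: [-9.4, -6.5, 10.6]
gripper_width: 10.6
finger_force: 60.4
```

>>> carry_out --pt "0 0 0 0 0 -6 -1" --pt "0 0 0 0 0 -6 -1" --pt "0 0 0 0 0 -6 -1" --pt "0 0 0 0 0 -6 -1" --pt "0 0 0 0 0 -6 -1"

```text
t: 5.83
ee_pos: [640.3, 222.1, 47.4]
tool_rot: [-0.003, -0.081, 0.997, -0.004]
ft_force: [-9.4, -7.8, 12.2]
gripper_width: 10.5
finger_force: 60.5
```

>>> carry_out --pt "0 0 0 0 0 -6 -1" --pt "0 0 0 0 0 -4 -1" --pt "0 0 0 0 0 0 -1" --pt "0 0 0 0 0 0 -1" --pt "0 0 0 0 0 0 -1"

```text
t: 6.25
ee_pos: [640.4, 222.0, 47.4]
tool_rot: [-0.003, -0.165, 0.986, -0.003]
ft_force: [-9.7, -7.9, 12.9]
gripper_width: 10.4
finger_force: 60.7
```

```bash
python3 - <<'E'
from h import *
go(641,223,43,201);print(r.sense()["q"].round(2))
s=load("side0");s1=r.snapshot("side");t1=r.snapshot("top");pickle.dump(s1,open("side3.pkl","wb"));pickle.dump(t1,open("top3.pkl","wb"))
f=lambda d,x,y,w,h,k:cv2.resize(d["pixels"][y:y+h,x:x+w],None,fx=k,fy=k,interpolation=cv2.INTER_CUBIC)
L=np.vstack([f(s,264,160,40,30,9.9),f(s1,264,160,40,30,9.9)])
R=f(t1,227,163,38,57,10.4);R=cv2.resize(R,(L.shape[0]*38//57,L.shape[0]));o=np.hstack([L,R]);print(o.shape);cv2.imwrite("pics/cmp.png",o)
E
```

```text
now [640.4 222.   47.4] yaw -161.0 F [-9.7 -7.9 12.9] w 10.4 t 6.25
shift first, now-axes [-1.   0.8  4.4] | after turn axes [-1.   0.7  4.4] | turn [-0.32 -0.41 -2.  ]
[ 0.17  0.88 -0.91  1.64  0.79  1.04  0.91]
(594, 792, 3)
```

View pics/cmp.png

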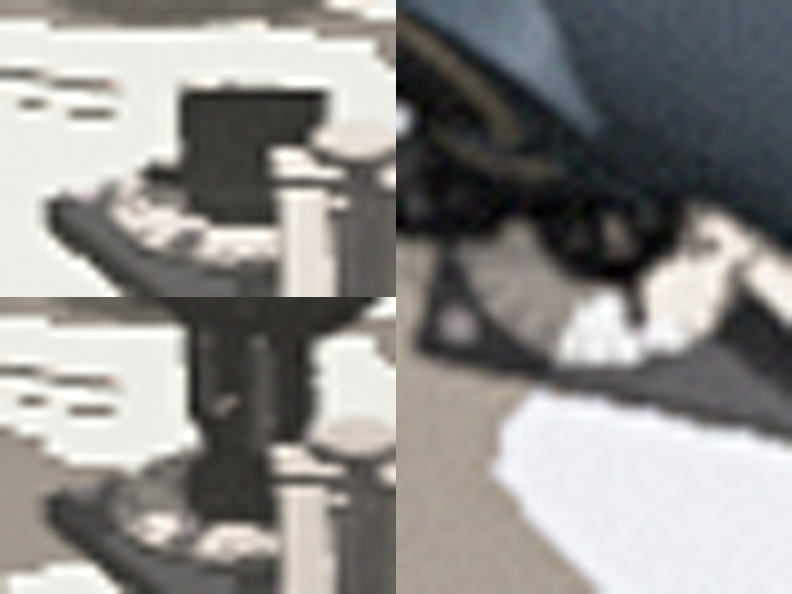

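The last picture shows the nose (top view, crop 635,310) pointing down at the scale's near edge. In the side view its dark gap at (195,535) now lies at the tab's dark spot. I'll refine the tab angle numerically from the unoccluded first pictures.

```bash
python3 - <<'E'
from h import *
t=load("top0");s=load("side0");t3=load("top3");s3=load("side3")
D=[640.4,222.6];deg=np.arange(176,232,3);th=np.radians(deg)
print("deg",deg.tolist())
for n,d,zs in(("t0",t,(14,24)),("t3",t3,(14,24)),("s0",s,(16,20,24)),("s3",s3,(16,20,24))):
    for z in zs:
        for R in (31,34,37,40,43,46):
            P=np.c_[D[0]+R*np.cos(th),D[1]+R*np.sin(th),np.full(len(th),z)]
            m=proj(d,P).astype(np.float32)
            g=cv2.remap(cv2.cvtColor(d["pixels"],cv2.COLOR_BGR2GRAY),m[:,0].copy(),m[:,1].copy(),cv2.INTER_LINEAR)
            print(n,z,R,g.ravel().tolist())
E
```

```text
deg [176, 179, 182, 185, 188, 191, 194, 197, 200, 203, 206, 209, 212, 215, 218, 221, 224, 227, 230]
t0 14 31 [219, 220, 221, 222, 223, 222, 212, 201, 208, 214, 219, 222, 222, 221, 220, 219, 220, 220, 220]
t0 14 34 [223, 213, 207, 211, 216, 219, 204, 200, 207, 212, 219, 223, 221, 209, 208, 218, 222, 218, 214]
t0 14 37 [219, 203, 193, 203, 216, 215, 183, 175, 180, 189, 208, 218, 203, 194, 200, 210, 219, 201, 182]
t0 14 40 [174, 164, 153, 164, 174, 168, 137, 112, 116, 130, 162, 167, 166, 161, 158, 176, 162, 147, 121]
t0 14 43 [89, 86, 84, 88, 88, 79, 76, 72, 76, 81, 89, 105, 102, 98, 96, 87, 85, 63, 56]
t0 14 46 [69, 71, 74, 78, 78, 77, 77, 78, 82, 82, 83, 82, 80, 81, 80, 72, 55, 44, 39]
t0 24 31 [221, 221, 221, 222, 222, 223, 219, 209, 210, 216, 219, 221, 221, 221, 220, 219, 220, 220, 221]
t0 24 34 [219, 219, 216, 217, 220, 221, 211, 200, 207, 214, 220, 222, 222, 216, 215, 221, 222, 218, 219]
t0 24 37 [217, 217, 202, 208, 215, 222, 202, 198, 207, 210, 217, 224, 212, 201, 212, 221, 218, 209, 202]
t0 24 40 [201, 199, 180, 190, 200, 204, 172, 160, 163, 172, 195, 207, 193, 186, 195, 204, 1
[... 4436 characters left out ...]
 46 [126, 143, 168, 166, 178, 208, 211, 182, 125, 112, 114, 139, 191, 220, 206, 191, 197, 211, 196]
s3 24 31 [129, 128, 128, 123, 115, 103, 86, 69, 64, 57, 56, 55, 57, 60, 61, 61, 58, 58, 59]
s3 24 34 [132, 133, 134, 135, 135, 127, 120, 105, 92, 79, 63, 62, 62, 68, 69, 70, 67, 65, 64]
s3 24 37 [132, 135, 137, 138, 150, 161, 158, 134, 123, 116, 88, 72, 80, 97, 115, 119, 122, 123, 110]
s3 24 40 [121, 125, 134, 163, 184, 200, 204, 185, 145, 134, 119, 93, 112, 142, 181, 185, 189, 190, 169]
s3 24 43 [114, 120, 137, 169, 212, 237, 233, 219, 185, 148, 138, 119, 124, 174, 212, 221, 221, 219, 203]
s3 24 46 [131, 127, 132, 160, 190, 218, 227, 232, 218, 174, 141, 128, 139, 188, 212, 217, 216, 217, 210]
```

>>> carry_out --pt "0 0 0 0 0 -1.3 -1" --pt "0 0 0 0 0 0 -1" --pt "0 0 0 0 0 0 -1" --pt "0 0 0 0 0 0 -0.5" --pt "0 0 0 0 0 0 -0.2"

```text
t: 6.77
ee_pos: [643.1, 224.8, 46.9]
tool_rot: [0.001, -0.177, 0.984, -0.0]
ft_force: [0.1, -0.0, 0.2]
gripper_width: 32.1
finger_force: 0.0
```

>>> carry_out --pt "0 0 0 0 0 0 -0.1" --pt "0 0 -0.015 0 0 0 -0.1" --pt "0 0 -0.03 0 0 0 -0.1" --pt "0 0 -0.035 0 0 0 -0.1" --pt "0 0 -0.035 0 0 0 -0.3"

```text
t: 7.18
ee_pos: [642.3, 225.3, 162.9]
tool_rot: [-0.0, -0.177, 0.984, 0.0]
ft_force: [1.6, -0.1, -0.5]
gripper_width: 30.1
finger_force: 0.0
```

```bash
python3 - <<'E'
from h import *
p=np.load("clamp.npy");c,s_=np.cos(p[2]),np.sin(p[2])
w=lambda x,y:(p[0]+c*x-s_*y,p[1]+s_*x+c*y)
hx,hy=w(0,45);a=p[2]-0.49
f=lambda x,y,a:(hx+np.cos(a)*x-np.sin(a)*y,hy+np.sin(a)*x+np.cos(a)*y)
print("front push pt open",f(-23,-135,a),"shut",f(-23,-135,p[2]),"pre",f(-75,-135,a),f(-40,-135,a),"end",f(-40,-135,p[2]))
x,y=f(-80,-135,a);go(x,y,130,79)
E
```

```text
front push pt open (np.float64(527.2226205881952), np.float64(73.69026521592777)) shut (np.float64(582.0033009766744), np.float64(36.10654273628438)) pre (np.float64(486.7094976839266), np.float64(106.28914360987916)) (np.float64(513.977945792569), np.float64(84.34759084471956)) end (np.float64(565.3014758633087), np.float64(39.27656448424543))
now [642.3 225.3 162.9] yaw -159.6 F [ 1.6 -0.1 -0.5] w 30.1 t 7.18
shift first, now-axes [189.9 -53.1  32.9] | after turn axes [-144.2 -134.4   32.9] | turn [ 2.000e-02 -5.000e-02  1.214e+02]
```

>>> carry_out --pt "0 0 0 0 0 7 -0.3" --pt "0 0 0 0 0 7 -0.3" --pt "0 0 0 0 0 7 -0.5" --pt "0 0 0 0 0 7 -1" --pt "0 0 0 0 0 7 -1"

```text
t: 7.6
ee_pos: [642.7, 225.5, 162.3]
tool_rot: [0.001, 0.13, 0.991, 0.001]
ft_force: [-0.7, -0.3, -0.8]
gripper_width: 0.2
finger_force: 0.0
```

>>> carry_out --pt "0 0 0 0 0 7 -1" --pt "0 0 0 0 0 7 -1" --pt "0 0 0 0 0 7 -1" --pt "0 0 0 0 0 7 -1" --pt "0 0 0 0 0 7 -1"

```text
t: 8.02
ee_pos: [642.7, 225.7, 162.3]
tool_rot: [0.0, 0.422, 0.907, 0.001]
ft_force: [-0.3, -0.5, -0.3]
gripper_width: 0.2
finger_force: 0.0
```

>>> carry_out --pt "0 0 0 0 0 7 -1" --pt "0 0 0 0 0 7 -1" --pt "0 0 0 0 0 7 -1" --pt "0 0 0 0 0 7 -1" --pt "0 0 0 0 0 7 -1"

```text
t: 8.43
ee_pos: [642.6, 225.9, 162.2]
tool_rot: [-0.0, 0.675, 0.738, 0.001]
ft_force: [0.3, -0.2, 0.4]
gripper_width: 0.0
finger_force: 0.0
```

>>> carry_out --pt "0 0 0 0 0 7 -1" --pt "0 0 0 0 0 7 -1" --pt "0 0 0 0 0 2.4 -1" --pt "-0.03 -0.028 0 0 0 0 -1" --pt "-0.03 -0.028 0 0 0 0 -1"

```text
t: 8.85
ee_pos: [576.0, 178.8, 161.5]
tool_rot: [-0.001, 0.771, 0.637, 0.001]
ft_force: [-0.0, -0.1, -0.1]
gripper_width: 0.1
finger_force: 0.0
```

>>> carry_out --pt "-0.03 -0.028 0 0 0 0 -1" --pt "-0.03 -0.028 0 0 0 0 -1" --pt "-0.024 -0.022 0 0 0 0 -1" --pt "0 0 0.02 0 0 0 -1" --pt "0 0 0 0 0 0 -1"

```text
t: 9.27
ee_pos: [481.1, 107.8, 140.1]
tool_rot: [-0.0, 0.772, 0.636, -0.001]
ft_force: [1.1, 0.0, -1.0]
gripper_width: -0.1
finger_force: 0.0
```

```bash
python3 - <<'E'
from h import *
go(487,106,47,79.2)
for n in("top","side"): pickle.dump(r.snapshot(n),open(n+"4.pkl","wb"))
t=load("top0");s=load("side0");t3=load("top4");s3=load("side4")
f=lambda d,x,y,w,h,k:cv2.resize(d["pixels"][y:y+h,x:x+w],None,fx=k,fy=k,interpolation=cv2.INTER_CUBIC)
o=np.hstack([np.vstack([f(d,264,163,36,28,10) for d in(s,s3)]),np.vstack([f(d,229,168,36,28,10) for d in(t,t3)])]);print(o.shape);cv2.imwrite("pics/cmp2.png",o)
D=[640.4,222.6];deg=np.arange(176,232,3);th=np.radians(deg)
print("deg",deg.tolist())
for n,d,zs in(("t4",t3,(14,24)),("s4",s3,(20,24))):
    for z in zs:
        for R in (28,31,34,37,40,43):
            P=np.c_[D[0]+R*np.cos(th),D[1]+R*np.sin(th),np.full(len(th),z)]
            m=proj(d,P).astype(np.float32)
            g=cv2.remap(cv2.cvtColor(d["pixels"],cv2.COLOR_BGR2GRAY),m[:,0].copy(),m[:,1].copy(),cv2.INTER_LINEAR)
            print(n,z,R,g.ravel().tolist())
E
```

```text
now [481.1 107.8 140.1] yaw 78.93 F [ 1.1  0.  -1. ] w -0.1 t 9.27
shift first, now-axes [-0.4  6.3 93.1] | after turn axes [-0.7  6.1 93.1] | turn [-0.11  0.13 -0.27]
(560, 720, 3)
deg [176, 179, 182, 185, 188, 191, 194, 197, 200, 203, 206, 209, 212, 215, 218, 221, 224, 227, 230]
t4 14 28 [236, 237, 233, 221, 198, 160, 123, 91, 96, 137, 176, 207, 231, 233, 233, 232, 231, 231, 231]
t4 14 31 [232, 232, 233, 233, 227, 215, 186, 155, 169, 187, 206, 226, 229, 231, 229, 229, 230, 231, 231]
t4 14 34 [233, 225, 221, 227, 231, 234, 215, 208, 217, 226, 235, 234, 230, 224, 225, 230, 232, 231, 229]
t4 14 37 [233, 216, 207, 220, 230, 226, 194, 189, 195, 207, 228, 235, 217, 210, 214, 224, 237, 216, 193]
t4 14 40 [188, 178, 167, 176, 188, 181, 148, 121, 126, 142, 176, 181, 176, 171, 168, 190, 174, 154, 129]
t4 14 43 [93, 91, 91, 98, 96, 86, 84, 83, 81, 85, 95, 116, 112, 105, 100, 93, 91, 69, 61]
t4 24 28 [232, 236, 240, 220, 196, 149, 101, 79, 68, 124, 183, 215, 236, 238, 236, 234, 233, 232, 231]
t4 24 31 [234, 235, 236, 229, 215, 182, 144, 103, 107, 150, 189, 222, 230, 232, 231, 230, 230, 231, 23
[... 930 characters left out ...]
9, 229]
s4 20 43 [227, 211, 194, 192, 203, 217, 211, 173, 133, 111, 102, 145, 195, 233, 219, 215, 221, 229, 222]
s4 24 28 [194, 167, 136, 109, 89, 70, 60, 60, 57, 58, 57, 56, 56, 56, 58, 58, 57, 57, 57]
s4 24 31 [221, 214, 208, 178, 140, 106, 88, 73, 67, 58, 58, 58, 60, 64, 66, 67, 66, 66, 65]
s4 24 34 [226, 226, 223, 215, 205, 161, 120, 110, 106, 87, 64, 63, 65, 72, 75, 77, 76, 75, 72]
s4 24 37 [222, 226, 227, 227, 221, 212, 182, 142, 138, 139, 98, 73, 81, 101, 121, 129, 133, 137, 131]
s4 24 40 [204, 208, 217, 228, 228, 224, 214, 188, 154, 150, 132, 95, 112, 145, 187, 197, 204, 208, 203]
s4 24 43 [196, 201, 209, 221, 228, 229, 227, 215, 186, 153, 144, 121, 125, 175, 218, 234, 237, 236, 237]
```

View pics/cmp2.png

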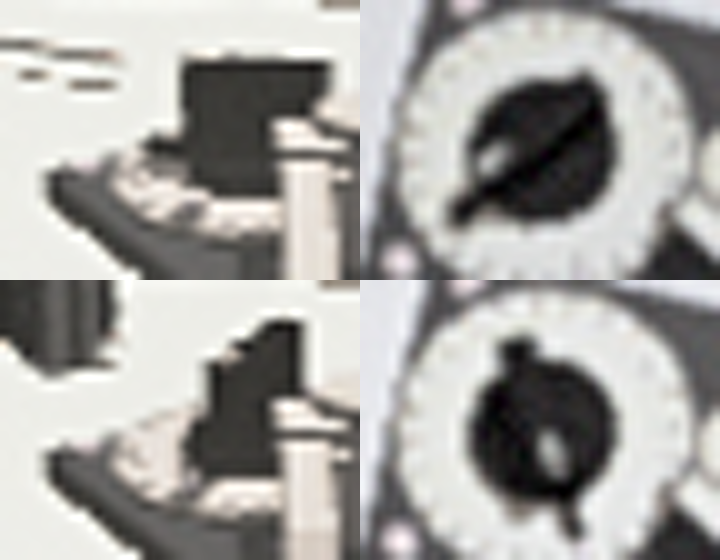

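The picture shows the nose (bottom right, crop 573,525) at about 198° and the tab dip at about 199° in the same top-view frame. The side view agrees within a few degrees, so the dial is set. Next I'll descend in front of the bar and push it shut.

>>> carry_out --pt "0 0 0.03 0 0 0 -1" --pt "0 0 0.03 0 0 0 -1" --pt "0 0 0.02 0 0 0 -1" --pt "0 0 0.01 0 0 0 -1" --pt "0 0 0 0 0 0 -1"

```text
t: 9.78
ee_pos: [483.4, 110.2, 49.6]
tool_rot: [-0.001, 0.771, 0.636, -0.001]
ft_force: [-0.1, -0.5, 0.3]
gripper_width: -0.2
finger_force: 0.0
```

```bash
python3 - <<'E'
from h import *
go(511,86,47,79.2)
p=np.load("clamp.npy");c,s_=np.cos(p[2]),np.sin(p[2])
for x in(-45,-38,-36): print(x);go(p[0]+c*x-s_*-90,p[1]+s_*x+c*-90,47,79.2)
E
```

```text
now [483.4 110.2  49.6] yaw 79.04 F [-0.1 -0.5  0.3] w -0.2 t 9.78
shift first, now-axes [-18.5  31.7   2.5] | after turn axes [-18.6  31.6   2.6] | turn [-0.15  0.01 -0.16]
-45
now [483.4 110.2  49.6] yaw 79.04 F [-0.1 -0.5  0.3] w -0.2 t 9.78
shift first, now-axes [-54.1  88.9   2.4] | after turn axes [-54.3  88.7   2.6] | turn [-0.15  0.01 -0.16]
-38
now [483.4 110.2  49.6] yaw 79.04 F [-0.1 -0.5  0.3] w -0.2 t 9.78
shift first, now-axes [-54.1  95.9   2.3] | after turn axes [-54.3  95.7   2.6] | turn [-0.15  0.01 -0.16]
-36
now [483.4 110.2  49.6] yaw 79.04 F [-0.1 -0.5  0.3] w -0.2 t 9.78
shift first, now-axes [-54.1  97.9   2.3] | after turn axes [-54.3  97.7   2.6] | turn [-0.15  0.01 -0.16]
```

>>> carry_out --pt "-0.008 0.012 0 0 0 0 -1" --pt "-0.008 0.012 0.002 0 0 0 -1" --pt "-0.008 0.012 0 0 0 0 -1" --pt "-0.008 0.012 0 0 0 0 -1" --pt "-0.008 0.012 0 0 0 0 -1"

```text
t: 10.2
ee_pos: [536.8, 58.4, 50.2]
tool_rot: [0.0, 0.772, 0.636, 0.001]
ft_force: [-0.8, 1.2, 0.7]
gripper_width: -0.1
finger_force: 0.7
```

>>> carry_out --pt "-0.004 0.007 0 0 0 0 -1" --pt "-0.004 0.006 0 0 0 0 -1" --pt "-0.003 0.006 0 0 0 0 -1" --pt "-0.003 0.005 0 0 0 0 -1" --pt "0 0.004 0 0 0 0 -1"

```text
t: 10.62
ee_pos: [559.5, 38.4, 48.8]
tool_rot: [0.0, 0.772, 0.636, -0.001]
ft_force: [-1.6, -1.4, 0.4]
gripper_width: -0.2
finger_force: 0.7
```

>>> carry_out --pt "0 0.002 0 0 0 0 -1" --pt "0 0.002 0 0 0 0 -1" --pt "0 0 0 0 0 0 -1"

```text
t: 10.87
ee_pos: [563.4, 38.5, 48.6]
tool_rot: [0.0, 0.772, 0.636, -0.0]
ft_force: [-0.4, -1.0, 0.2]
gripper_width: 0.2
finger_force: 0.2
```

```bash
python3 - <<'E'
from h import *
p=np.load("clamp.npy");c,s_=np.cos(p[2]),np.sin(p[2])
for x in(-38,): go(p[0]+c*x-s_*-90,p[1]+s_*x+c*-90,47,79.2)
E
```

```text
now [563.4  38.5  48.6] yaw 78.97 F [-0.4 -1.   0.2] w 0.2 t 10.87
shift first, now-axes [1.1 3.7 1.6] | after turn axes [1.1 3.7 1.6] | turn [-0.01  0.02 -0.23]
```

Almost shut. I'll continue in small steps until I feel the stop.

>>> carry_out --pt "0 0.002 0 0 0 0 -1" --pt "0 0.002 0 0 0 0 -1" --pt "0 0.001 0 0 0 0 -1" --pt "0 0 0 0 0 0 -1" --pt "0 0 0 0 0 0 -1"

```text
t: 11.28
ee_pos: [567.9, 37.6, 48.7]
tool_rot: [-0.0, 0.772, 0.636, -0.0]
ft_force: [-3.6, -0.7, 0.7]
gripper_width: -0.2
finger_force: 1.3
```

>>> carry_out --pt "0 0.001 0 0 0 0 -1" --pt "0 0.001 0 0 0 0 -1" --pt "0 0 0 0 0 0 -1"

```text
t: 11.53
ee_pos: [568.0, 37.6, 48.7]
tool_rot: [-0.001, 0.772, 0.636, -0.002]
ft_force: [-7.8, 0.5, 4.3]
gripper_width: 0.1
finger_force: 3.8
```

>>> carry_out --pt "0 0.001 0 0 0 0 -1" --pt "0 0.001 0 0 0 0 -1" --pt "0 0 0 0 0 0 -1"

```text
t: 11.78
ee_pos: [568.1, 37.6, 48.6]
tool_rot: [-0.002, 0.772, 0.636, -0.004]
ft_force: [-11.7, 0.5, 8.7]
gripper_width: -0.2
finger_force: 6.1
```

>>> carry_out --pt "0 -0.01 0 0 0 0 -1" --pt "0 -0.005 -0.03 0 0 0 -1" --pt "0 0 -0.04 0 0 0 -0.3" --pt "-0.02 0 -0.03 0 0 0 -0.1" --pt "-0.035 0 0 0 0 0 -0.1"

```text
t: 12.2
ee_pos: [552.8, -8.9, 156.1]
tool_rot: [0.004, 0.769, 0.639, 0.008]
ft_force: [0.8, -0.4, 0.5]
gripper_width: 36.1
finger_force: 0.0
```

>>> carry_out --pt "-0.035 0 0 0 0 0 -0.1" --pt "-0.035 0 0 0 0 0 -0.1" --pt "-0.035 0 0 0 0 0 -0.1" --pt "-0.03 0 0 0 0 0 -0.1" --pt "0 0 0 0 0 0 -0.1"

```text
t: 12.62
ee_pos: [520.3, -154.9, 148.8]
tool_rot: [0.002, 0.775, 0.632, -0.001]
ft_force: [-0.3, 0.0, -1.3]
gripper_width: 38.2
finger_force: 0.0
```

```bash
python3 - <<'E'
from h import *
go(489,-226,120,79.2)
for n in("top","side"): pickle.dump(r.snapshot(n),open(n+"5.pkl","wb"))
t=load("top5");s=load("side5");p=np.load("clamp.npy")
f=lambda d,x,y,w,h,k:cv2.resize(d["pixels"][y:y+h,x:x+w],None,fx=k,fy=k,interpolation=cv2.INTER_CUBIC)
o=np.vstack([f(t,298,180,50,36,8),f(s,300,185,50,36,8)]);print(o.shape);cv2.imwrite("pics/shut.png",o)
E
```

```text
now [ 520.3 -154.9  148.8] yaw 78.35 F [-0.3  0.  -1.3] w 38.2 t 12.62
shift first, now-axes [-75.8 -16.4  29.1] | after turn axes [-75.7 -17.4  28.8] | turn [ 0.13  0.25 -0.85]
(576, 400, 3)
```

View pics/shut.png

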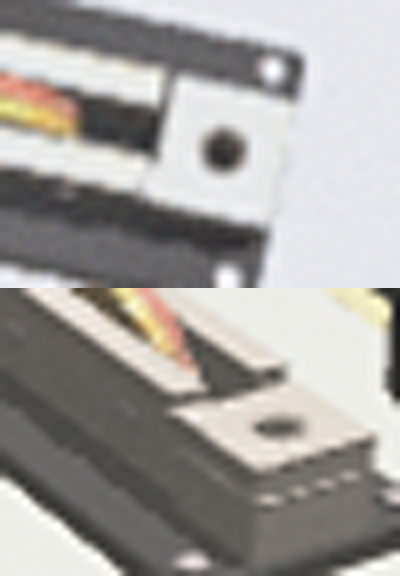

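The holes are lined up: front hole at crop (223,150) in the top view and (278,427) in the side view. That was my 11th picture, one over the limit of 10, so I won't view any more and will work from numbers only.

>>> carry_out --pt "-0.038 -0.0085 0 0 0 -0.8 -0.1" --pt "-0.038 -0.0085 0.01 0 0 0 -0.1" --pt "0 0 0.02 0 0 0 -0.1" --pt "0 0 0 0 0 0 -0.1" --pt "0 0 0 0 0 0 -0.1"

```text
t: 13.13
ee_pos: [490.9, -216.5, 118.6]
tool_rot: [-0.001, 0.767, 0.642, 0.001]
ft_force: [1.0, 0.4, 0.1]
gripper_width: 38.3
finger_force: 0.0
```

```bash
python3 - <<'E'
from h import *
go(489.2,-225.7,62,79.2)
t=load("top5");s=load("side5")
a=(298+223.5/8-.5,180+150.5/8-.5);b=(300+278.5/8-.5,185+139.5/8-.5)
print("hole top@46",atz(t,[a],46),"side",atz(s,[b],46),tri([(t,a),(s,b)]))
p=np.load("clamp.npy");print("clamp-fit hole",p[0]+np.sin(p[2])*125,p[1]-np.cos(p[2])*125)
E
```

```text
now [ 490.9 -216.5  118.6] yaw 79.9 F [1.  0.4 0.1] w 38.3 t 13.13
shift first, now-axes [-9.4 -0.1 56.6] | after turn axes [-9.3  0.  56.6] | turn [-0.   -0.08  0.7 ]
hole top@46 [[598.17823865  -2.2878915   46.        ]] side [[594.81180631  -7.01560462  46.        ]] (array([599.01636436,  -2.77599057,  42.79185655]), np.float64(0.41369927795816414))
clamp-fit hole 598.0733725313082 -2.5684207443570273
```

>>> carry_out --pt "-0.0093 0 0 0 0 0.7 -0.1" --pt "0 0 0.02 0 0 0 -0.1" --pt "0 0 0.02 0 0 0 -0.1" --pt "0 0 0.012 0 0 0 -0.1" --pt "0 0 0 0 0 0 -0.1"

```text
t: 13.55
ee_pos: [488.2, -226.2, 65.4]
tool_rot: [-0.001, 0.771, 0.637, -0.0]
ft_force: [0.7, 1.0, -0.1]
gripper_width: 38.5
finger_force: 0.0
```

```bash
python3 - <<'E'
from h import *
go(489.2,-225.7,62,79.2)
E
```

```text
now [ 488.2 -226.2   65.4] yaw 79.17 F [ 0.7  1.  -0.1] w 38.5 t 13.55
shift first, now-axes [0.6 0.9 3.4] | after turn axes [0.6 0.9 3.4] | turn [-0.16 -0.06 -0.03]
```

>>> carry_out --pt "0.0006 0.0009 0.003 0 0 0 -0.1" --pt "0 0 0 0 0 0 -0.4" --pt "0 0 0 0 0 0 -0.6" --pt "0 0 0 0 0 0 -1" --pt "0 0 0 0 0 0 -1"

```text
t: 13.97
ee_pos: [490.0, -226.9, 64.9]
tool_rot: [0.0, 0.771, 0.637, 0.0]
ft_force: [-2.5, 1.2, 5.6]
gripper_width: 14.1
finger_force: 58.5
```

>>> carry_out --pt "0 0 0 0 0 0 -1" --pt "0 0 0 0 0 0 -1"

```text
t: 14.13
ee_pos: [489.9, -226.8, 64.9]
tool_rot: [0.0, 0.771, 0.637, 0.0]
ft_force: [-2.3, 1.5, 6.1]
gripper_width: 14.0
finger_force: 58.5
```

```bash
python3 - <<'E'
from h import *
go(489.2,-225.7,62,79.2)
E
```

```text
now [ 489.9 -226.8   64.9] yaw 79.07 F [-2.3  1.5  6.1] w 14.0 t 14.13
shift first, now-axes [ 1.  -1.   2.9] | after turn axes [ 1.  -0.9  2.9] | turn [ 0.04  0.02 -0.13]
```

>>> carry_out --pt "0 0 -0.01 0 0 0 -1" --pt "0 0 -0.02 0 0 0 -1" --pt "0 0 -0.02 0 0 0 -1" --pt "0 0 -0.015 0 0 0 -1" --pt "0 0 0 0 0 0 -1"

```text
t: 14.55
ee_pos: [492.2, -227.9, 132.5]
tool_rot: [0.004, 0.771, 0.636, 0.002]
ft_force: [0.3, -1.1, -1.0]
gripper_width: 14.2
finger_force: 58.5
```

>>> carry_out --pt "0.02 0.005 0 0 0 0 -1" --pt "0.03 0.008 0 0 0 0 -1" --pt "0.03 0.008 0 0 0 0 -1" --pt "0.03 0.008 0 0 0 0 -1" --pt "0.03 0.008 0 0 0 0 -1"

```text
t: 14.97
ee_pos: [552.8, -95.6, 128.3]
tool_rot: [-0.0, 0.771, 0.636, -0.0]
ft_force: [-0.1, 0.3, -0.5]
gripper_width: 13.9
finger_force: 58.5
```

>>> carry_out --pt "0.03 0.008 0 0 0 0 -1" --pt "0.03 0.008 0 0 0 0 -1" --pt "0.02 0.006 0 0 0 0 -1" --pt "0.015 0.004 0 0 0 0 -1" --pt "0 0 0 0 0 0 -1"

```text
t: 15.38
ee_pos: [597.2, -3.6, 128.6]
tool_rot: [-0.001, 0.769, 0.639, 0.001]
ft_force: [0.1, 0.3, -0.6]
gripper_width: 14.0
finger_force: 58.6
```

>>> carry_out --pt "0 0 0 0 0 0 -1" --pt "0 0 0 0 0 0 -1"

```text
t: 15.55
ee_pos: [595.4, -9.9, 128.1]
tool_rot: [0.0, 0.772, 0.636, -0.001]
ft_force: [-0.2, -0.7, -0.8]
gripper_width: 13.8
finger_force: 58.6
```

```bash
python3 - <<'E'
from h import *
go(598.6,-3.8,95,79.2)
print(r.sense()["finger_force"])
E
```

```text
now [595.4  -9.9 128.1] yaw 78.99 F [-0.2 -0.7 -0.8] w 13.8 t 15.55
shift first, now-axes [ 6.6  2.  33.1] | after turn axes [ 6.5  2.  33.1] | turn [-0.07  0.09 -0.21]
58.55572521686554
```

>>> carry_out --pt "0.0066 0.002 0 0 0 0 -1" --pt "0 0 0.01 0 0 0 -1" --pt "0 0 0.01 0 0 0 -1" --pt "0 0 0 0 0 0 -1" --pt "0 0 0 0 0 0 -1"

```text
t: 15.97
ee_pos: [598.4, -2.8, 107.4]
tool_rot: [-0.001, 0.771, 0.636, -0.001]
ft_force: [1.3, 0.2, -0.7]
gripper_width: 14.1
finger_force: 58.6
```

```bash
python3 - <<'E'
from h import *
go(598.6,-3.8,72,79.2)
d=r.snapshot("side");pickle.dump(d,open("side6.pkl","wb"));s0=load("side5")
# pin shaft in side view: gray rows around predicted tip
tip=np.array([598.6,-2.6,53]);print(proj(d,[tip,tip+[0,0,30],[598.2,-2.3,46]]))
u,v=proj(d,tip)[0].astype(int)
g=cv2.cvtColor(d["pixels"],cv2.COLOR_BGR2GRAY)
for y in range(v-14,v+8):print(y,g[y,u-9:u+10].tolist())
print(u-9)
E
```

```text
now [598.4  -2.8 107.4] yaw 79.03 F [ 1.3  0.2 -0.7] w 14.1 t 15.97
shift first, now-axes [-1.   0.5 35.4] | after turn axes [-1.   0.4 35.4] | turn [-0.15  0.05 -0.17]
[[334.17712101 198.39674052]
 [334.60350697 187.65283672]
 [333.88370761 200.87102737]]
184 [235, 237, 242, 232, 144, 51, 51, 63, 86, 91, 76, 83, 79, 75, 66, 87, 127, 192, 233]
185 [237, 237, 238, 242, 232, 145, 75, 82, 92, 94, 72, 79, 80, 136, 230, 248, 238, 233, 230]
186 [237, 237, 236, 238, 243, 227, 114, 79, 78, 78, 73, 73, 69, 144, 231, 243, 232, 220, 228]
187 [227, 233, 237, 238, 241, 226, 114, 87, 85, 81, 89, 95, 87, 105, 185, 240, 238, 232, 223]
188 [219, 219, 228, 238, 240, 221, 103, 121, 151, 96, 92, 127, 174, 177, 194, 240, 237, 238, 236]
189 [225, 221, 215, 219, 235, 235, 185, 111, 87, 110, 120, 112, 99, 126, 205, 238, 236, 236, 236]
190 [217, 222, 206, 202, 204, 229, 249, 236, 143, 78, 78, 93, 160, 228, 240, 238, 236, 235, 236]
191 [107, 173, 210, 179, 101, 98, 157, 206, 142, 78, 76, 142, 229, 242, 237, 236, 235, 235, 236]
192 [81, 80, 97, 109, 112, 109, 105, 100, 87, 82, 77, 138, 227, 239, 237, 236, 236,
[... 545 characters left out ...]
37, 236]
199 [104, 107, 107, 115, 114, 114, 116, 116, 107, 88, 125, 186, 205, 204, 201, 203, 222, 237, 237]
200 [113, 114, 114, 114, 116, 115, 111, 107, 108, 143, 193, 198, 196, 204, 203, 201, 199, 214, 233]
201 [114, 115, 113, 112, 112, 110, 105, 96, 114, 139, 132, 140, 155, 186, 204, 204, 202, 202, 208]
202 [110, 114, 116, 116, 115, 114, 101, 84, 88, 86, 83, 94, 131, 178, 206, 206, 206, 205, 198]
203 [91, 153, 217, 214, 211, 213, 203, 162, 122, 123, 127, 148, 160, 192, 206, 204, 204, 203, 203]
204 [85, 109, 171, 212, 210, 208, 210, 211, 215, 205, 191, 213, 210, 206, 205, 204, 204, 190, 142]
205 [89, 84, 96, 139, 191, 212, 212, 211, 207, 209, 207, 205, 207, 199, 171, 137, 104, 106, 106]
325
```

>>> carry_out --pt "-0.0008 0.0003 0.004 0 0 0 -1" --pt "0 0 0.004 0 0 0 -1" --pt "0 0 0.004 0 0 0 -1" --pt "0 0 0 0 0 0 -1"

```text
t: 16.35
ee_pos: [598.9, -3.2, 95.9]
tool_rot: [-0.0, 0.771, 0.636, -0.001]
ft_force: [-0.1, -0.4, -1.1]
gripper_width: 14.1
finger_force: 58.6
```

>>> carry_out --pt "0 0 0.004 0 0 0 -1" --pt "0 0 0.004 0 0 0 -1" --pt "0 0 0 0 0 0 -1"

```text
t: 16.6
ee_pos: [599.0, -3.1, 87.9]
tool_rot: [-0.0, 0.771, 0.637, -0.001]
ft_force: [0.1, -0.1, -0.7]
gripper_width: 14.3
finger_force: 58.6
```

>>> carry_out --pt "0 0 0.003 0 0 0 -1" --pt "0 0 0.003 0 0 0 -1" --pt "0 0 0 0 0 0 -1"

```text
t: 16.85
ee_pos: [599.1, -3.1, 82.2]
tool_rot: [-0.0, 0.771, 0.637, -0.001]
ft_force: [-1.5, -0.3, -1.2]
gripper_width: 14.0
finger_force: 58.5
```

>>> carry_out --pt "0 0 0.003 0 0 0 -1" --pt "0 0 0.003 0 0 0 -1" --pt "0 0 0 0 0 0 -1"

```text
t: 17.1
ee_pos: [599.1, -3.1, 76.1]
tool_rot: [-0.0, 0.771, 0.637, -0.0]
ft_force: [-0.6, -0.8, -2.6]
gripper_width: 13.7
finger_force: 58.5
```

>>> carry_out --pt "0 0 0.003 0 0 0 -1" --pt "0 0 0.002 0 0 0 -1" --pt "0 0 0 0 0 0 -1"

```text
t: 17.35
ee_pos: [599.1, -3.2, 71.2]
tool_rot: [-0.0, 0.771, 0.636, -0.0]
ft_force: [-1.8, -1.2, -1.2]
gripper_width: 14.0
finger_force: 58.6
```

>>> carry_out --pt "0 0 0.0015 0 0 0 -1" --pt "0 0 0.0015 0 0 0 -1" --pt "0 0 0 0 0 0 -1"

```text
t: 17.6
ee_pos: [599.3, -3.1, 70.7]
tool_rot: [0.0, 0.771, 0.636, -0.001]
ft_force: [-6.8, -2.1, 13.1]
gripper_width: 14.2
finger_force: 60.1
```

>>> carry_out --pt "0 0 -0.001 0 0 0 -1" --pt "0 0 0 0 0 0 -0.6" --pt "0 0 0 0 0 0 -0.3" --pt "0 0 0 0 0 0 -0.1" --pt "0 0 0 0 0 0 -0.1"

```text
t: 18.02
ee_pos: [600.2, -2.8, 69.9]
tool_rot: [0.0, 0.771, 0.637, 0.001]
ft_force: [-0.0, -0.7, -0.1]
gripper_width: 38.8
finger_force: 0.0
```

>>> carry_out --pt "0 0 -0.01 0 0 0 -0.1" --pt "0 0 -0.02 0 0 0 0" --pt "0 0 -0.03 0 0 0 0.5" --pt "0 0 -0.01 0 0 0 0.8" --pt "0 0 0 0 0 0 0.8"

```text
t: 18.43
ee_pos: [601.9, -2.5, 143.4]
tool_rot: [0.002, 0.771, 0.637, 0.003]
ft_force: [0.5, 0.6, 0.1]
gripper_width: 76.3
finger_force: 0.0
```

```bash
python3 - <<'E'
from h import *
p=np.load("clamp.npy");c,s_=np.cos(p[2]),np.sin(p[2])
go(p[0]-s_*-40,p[1]+c*-40,85,79.2)
d=r.snapshot("side");g=cv2.cvtColor(d["pixels"],cv2.COLOR_BGR2GRAY)
print(proj(d,[[598.5,-2.6,82],[598.5,-2.6,46]]))
for y in range(184,206):print(y,g[y,325:345].tolist())
E
```

```text
now [601.9  -2.5 143.4] yaw 79.07 F [0.5 0.6 0.1] w 76.3 t 18.43
shift first, now-axes [84.1 -4.5 58.5] | after turn axes [84.2 -3.9 58.4] | turn [ 0.41 -0.09 -0.13]
[[334.56135696 188.02748317]
 [334.05187414 200.87452321]]
184 [236, 235, 236, 235, 235, 236, 237, 236, 236, 235, 235, 237, 237, 236, 232, 228, 228, 228, 231, 234]
185 [237, 236, 236, 235, 236, 235, 236, 235, 236, 237, 236, 235, 236, 236, 236, 235, 230, 228, 229, 230]
186 [236, 237, 236, 236, 236, 235, 236, 237, 237, 236, 236, 237, 237, 236, 237, 237, 230, 219, 230, 229]
187 [228, 235, 238, 238, 237, 236, 236, 237, 238, 230, 220, 238, 236, 236, 236, 236, 237, 232, 224, 228]
188 [223, 198, 190, 242, 240, 238, 238, 233, 204, 185, 188, 193, 212, 232, 237, 236, 235, 237, 236, 235]
189 [202, 120, 114, 151, 229, 243, 234, 192, 170, 192, 194, 193, 196, 222, 238, 236, 237, 237, 236, 236]
190 [154, 132, 121, 102, 112, 190, 239, 175, 83, 125, 157, 156, 127, 169, 242, 237, 235, 235, 236, 235]
191 [98, 118, 112, 117, 114, 104, 112, 107, 76, 81, 86, 93, 92, 171, 242, 237, 237, 235, 236, 236]
192 [87, 83, 140, 207, 192, 109, 105, 78, 
[... 629 characters left out ...]
68, 172, 213, 214, 196, 135, 81, 72, 70, 70, 69, 111, 175, 206, 205, 224, 238, 237, 237]
200 [214, 208, 182, 104, 104, 106, 95, 89, 88, 89, 102, 99, 120, 182, 198, 201, 198, 214, 233, 238]
201 [216, 207, 180, 112, 112, 104, 94, 107, 99, 92, 115, 142, 155, 186, 187, 204, 205, 204, 207, 225]
202 [186, 208, 209, 209, 183, 107, 93, 91, 112, 132, 150, 143, 116, 132, 187, 208, 206, 205, 201, 198]
203 [121, 188, 207, 207, 208, 210, 204, 154, 94, 96, 97, 98, 150, 212, 208, 205, 204, 202, 202, 203]
204 [81, 104, 170, 210, 210, 208, 210, 214, 215, 216, 215, 213, 212, 207, 201, 203, 204, 188, 144, 118]
205 [87, 87, 92, 140, 191, 211, 212, 212, 210, 208, 207, 206, 207, 197, 172, 138, 104, 104, 106, 108]
```

>>> carry_out --pt "0.028 -0.0013 0 0 0 0 0.8" --pt "0.028 -0.0013 0 0 0 0 0.8" --pt "0.028 -0.0013 0 0 0 0 0.8" --pt "0 0 0 0 0 0 0.8" --pt "0 0 0.02 0 0 0 0.8"

```text
t: 18.9
ee_pos: [613.3, 83.8, 121.7]
tool_rot: [0.001, 0.77, 0.638, 0.003]
ft_force: [0.6, -0.5, -0.4]
gripper_width: 77.1
finger_force: 0.0
```

>>> carry_out --pt "0 0 0.01 0 0 0 0.8" --pt "0 0 0 0 0 0 0.8"

```text
t: 19.07
ee_pos: [609.0, 79.0, 105.9]
tool_rot: [-0.002, 0.771, 0.636, -0.003]
ft_force: [-0.1, -0.1, -0.3]
gripper_width: 76.7
finger_force: 0.0
```

```bash
python3 - <<'E'
from h import *
p=np.load("clamp.npy");c,s_=np.cos(p[2]),np.sin(p[2])
go(p[0]-s_*-40,p[1]+c*-40,39,79.2)
E
```

```text
now [609.   79.  105.9] yaw 79.06 F [-0.1 -0.1 -0.3] w 76.7 t 19.07
shift first, now-axes [ 3.   5.  66.8] | after turn axes [ 2.8  4.5 66.9] | turn [-0.4   0.17 -0.14]
```

>>> carry_out --pt "0.002 0.004 0.01 0 0 0 0.8" --pt "0 0 0.02 0 0 0 0.8" --pt "0 0 0.01 0 0 0 0.8" --pt "0 0 0 0 0 0 0.8" --pt "0 0 0 0 0 0 0.8"

```text
t: 19.48
ee_pos: [615.7, 81.1, 69.3]
tool_rot: [-0.0, 0.771, 0.636, -0.001]
ft_force: [-0.8, 1.0, 1.0]
gripper_width: 76.7
finger_force: 0.0
```

```bash
python3 - <<'E'
from h import *
p=np.load("clamp.npy");c,s_=np.cos(p[2]),np.sin(p[2])
go(p[0]-s_*-40,p[1]+c*-40,39,79.2)
E
```

```text
now [615.7  81.1  69.3] yaw 79.04 F [-0.8  1.   1. ] w 76.7 t 19.48
shift first, now-axes [-0.5 -1.7 30.3] | after turn axes [-0.5 -1.7 30.3] | turn [-0.07  0.02 -0.16]
```

>>> carry_out --pt "0 -0.0015 0.01 0 0 0 0.8" --pt "0 0 0.01 0 0 0 0.8" --pt "0 0 0.009 0 0 0 0.8" --pt "0 0 0 0 0 0 0.8" --pt "0 0 0 0 0 0 0.8"

```text
t: 19.9
ee_pos: [614.0, 81.6, 40.0]
tool_rot: [-0.0, 0.771, 0.637, -0.001]
ft_force: [-0.7, -1.1, -0.1]
gripper_width: 76.7
finger_force: 0.0
```

>>> carry_out --pt "0 0 0 0 0 0 0.6" --pt "0 0 0 0 0 0 0.4" --pt "0 0 0 0 0 0 0.2" --pt "0 0 0 0 0 0 0" --pt "0 0 0 0 0 0 -1"

```text
t: 20.32
ee_pos: [613.9, 81.9, 41.6]
tool_rot: [-0.0, 0.771, 0.636, -0.001]
ft_force: [-2.4, -0.3, 4.9]
gripper_width: 44.4
finger_force: 68.3
```

>>> carry_out --pt "0 0 0 0 0 0 -1" --pt "0 0 0 0 0 0 -1" --pt "0 0 0 0 0 0 -1" --pt "0 0 0 0 0 0 -1" --pt "0 0 0 0 0 0 -1"

```text
t: 20.73
ee_pos: [613.9, 81.9, 41.6]
tool_rot: [-0.0, 0.771, 0.636, -0.0]
ft_force: [-2.5, -0.7, 6.3]
gripper_width: 44.4
finger_force: 68.3
```

```bash
python3 - <<'E'
from h import *
p=np.load("clamp.npy");c,s_=np.cos(p[2]),np.sin(p[2])
go(p[0]-s_*-40,p[1]+c*-40,39,79.2)
d=r.snapshot("side");g=cv2.cvtColor(d["pixels"],cv2.COLOR_BGR2GRAY)
for y in range(187,205,3):print(y,g[y,325:345].tolist())
E
```

```text
now [613.9  81.9  41.6] yaw 79.04 F [-2.5 -0.7  6.3] w 44.4 t 20.73
shift first, now-axes [-0.9  0.2  2.6] | after turn axes [-0.9  0.2  2.6] | turn [-0.05  0.03 -0.16]
187 [151, 107, 65, 167, 243, 237, 235, 237, 237, 237, 237, 236, 236, 235, 236, 235, 235, 232, 223, 228]
190 [201, 213, 204, 201, 202, 225, 235, 172, 81, 132, 167, 167, 135, 169, 240, 236, 237, 235, 235, 236]
193 [83, 84, 77, 108, 172, 210, 179, 90, 77, 76, 80, 75, 74, 170, 244, 238, 236, 235, 237, 236]
196 [119, 82, 86, 87, 86, 85, 75, 72, 71, 80, 89, 95, 94, 178, 237, 231, 233, 237, 236, 235]
199 [168, 170, 173, 214, 212, 195, 135, 79, 72, 68, 72, 69, 116, 190, 225, 221, 224, 230, 237, 236]
202 [186, 206, 210, 210, 185, 110, 90, 94, 119, 140, 160, 150, 118, 138, 206, 225, 221, 222, 223, 221]
```

The fingers are pinching at 68 N with 44.4 mm between the pads (two bars, 46 mm nominal), and the pin hasn't moved. I'm handing the job in.

```bash
python3 -c "
from rig import r
print(r.job_done())"
```

```text
the job is handed in; nothing more can be done
None
```

I handed the job in with all steps carried out, but got no verdict back: the dial is at the tab (about 1° off in the top view), the halves are shut, the pin is home, and the fingers are pinching the halves at about 68 N; I viewed 11 pictures, one over the limit of 10.

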